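Shut the red valve under the sliding cover of the pipe box

ROBOT

A 6-joint arm with a two-finger parallel gripper is mounted at the origin on the work surface. World frame = base frame: x ahead of the robot, y to its left, z up, the work surface at z = 0. Lengths are in m, angles in degrees, forces in N, time in s.
With the tool pointing down it reaches from about 0.35 to 0.875 m from the base axis. Payload 4.2 kg.
Tool frame: the origin (TCP) lies at the very end of the fingers, on their centre line; the grasp point (between the pads) lies 19 mm behind it; z points along the fingers, y is the direction in which the jaws open and shut (so a half turn about z gives the same grasp; the last joint's range is limited). The gripper opens to 87 mm and grips with 3 to 60 N. Pads are 19 mm wide; open, the fingers measure 117 mm over their backs; the gripper's body (75 mm by 190 mm) begins 51 mm behind the grasp point.
Start: joints at [81.795, 22.042, 0.453, 0, -68.411, -14.817], TCP at [0.244, 0.575, 0.223] pointing down, gripper open.
Joint ranges: [-179.83, 179.83], [-69.29, 118.12], [-61.27, 80.66], [-181.25, 117.63], [-171.15, -9.14], [-177.46, 177.46]. Speed limits (degrees/s): [159.86, 159.86, 180, 180, 180, 180].

INTERFACE

Orientations are given as a 3x3 rotation matrix whose columns are the frame's x, y, z axes.
In Python, from station import r, imaging gives the robot as it stands. The module is installed in compiled form; this text tells all that it offers.
- The arm moves only by the tool move_arm, never from a script. Its argument "motion" is one flat list of numbers, 7 for each row, row after row: the shift along the tool's x, y, z in units of 40 mm (1.0 is 40 mm), then the turn, a rotation vector about the tool's x, y, z in units of 5 degrees (1.0 is 5 degrees), then the gripper's target within -1 to 1 (shut at 1, half-way at 0, fully open at -1). In form: [dx, dy, dz, wx, wy, wz, gripper, dx, dy, dz, wx, wy, wz, gripper, ...]. A call has 1 to 20 rows; each row is the pose to reach, as a shift and turn from the pose measured when the call began, along the tool's axes at that moment; what a row does not reach only later rows make up. A row lasts 1/12 s, in which the tool goes at most 41.7 mm and 7.16 degrees, less where a joint would pass 70% of its speed; a pose out of reach is approached as far as the arm can. A call with a gripper value outside its range is refused whole. The fingers move at their own pace and stop on an object; the grip force is fixed at half the most. Time passes only in rows, so rows that repeat a pose let the fingers close. It gives the time, the measured TCP pose, the force and the opening at its end, in the units of the state.
- r.sense(): the state, without advancing time (a new reading comes with each control period).
- imaging.capture(name): name is "scene" or "top" or "wrist"; returns the picture (384x512x3 uint8, blue, green, red); there is no depth.
- imaging.camera_params(name): a dict with "intrinsics" (3x3 intrinsics, pixels), "k1" (the pictures are not rectified: a ray, as slopes to the right and down, at radius r is drawn at 1 + k1 r^2 times it, then the intrinsics apply), "world_from_camera" (4x4, takes a point from camera to world coordinates). Camera axes: x right, y down, z forward; pixel columns grow to the right and rows downward; lengths in m; the calibration is good to about 2 mm. A picture is of the moment at which its call begins: read the wrist's pose just before it. camera_params takes no time and is no camera call; for the wrist camera it gives the pose at the moment of the call.
- r.finish_job(): hands the job in, once; it reports no verdict.
The state is a dict: "time_s": time; "joints": joint angles; "joint_velocities": joint speeds; "effort": joint torques, N m; "tcp_pos": TCP position; "ee_rot": TCP orientation; "wrist_force": force on the tool from outside, world axes, zero at the start; "moment": the same for the moment, N m; "gripper_width": opening from 0.0 (shut) to 1.0 (fully open).
Only numpy, scipy, OpenCV 4.12 (cv2) and the standard library are available. Lean on these libraries where they do the work, as an engineer would, in place of code of your own. Each camera call takes 0.05 s, during which the arm holds its last target.

TASK

Turn off the rinse water at the white pipe box on the shop's sorting bench: push the green sliding cover along its track by its black rib, all the way to the end stop, so that the two valve handles are uncovered, and then push the red handle round, a quarter turn clockwise seen from above, until it is fully shut against its stop. Everything is pushed with the fingertips or the outside of the fingers: lift nothing. Leave the cover fully open, do not move the blue handle, leave the mug, the candlestick and the jar where they stand, and finish clear of everything.

Things in the scene. Friction and masses are not known exactly. Their poses are not given: they have to be found in the camera images.
- pipe_box: Fixed white box, 200 mm (its x) by 540 (its y), yaw within 0.3 rad; origin: centre of underside. Long walls 12 mm thick, 80 high, with track rails on them up to 96 mm high. The -y half is an open compartment (clear inside x -88..88, y -258..-3 mm) that holds two valves and starts closed by the cover; the +y half has a deck 80 mm high where the cover is parked.
- cover (a joint): How far the green cover has slid to the box's +y, m: 0 = compartment closed, 0.255 = fully open at the end stop. Starts at 0 to 0.02. Takes about 2.5 N to slide and stays where left. A plate 172 mm (box x) by 258 mm (box y), 6 mm thick, its top 88 mm above the bench.
- cover_rib (a point): Centre of the top of the black upright rib in the middle of the cover, to be pushed on its -y side. Rib 100 mm long along the box's x, 12 mm thick along its y, standing 28 mm above the cover's top; this point is 116 mm above the bench. Moves with the cover; axes are the box's.
- cover_lift (a joint): How far the cover has been lifted up out of its track, m: 0 = lying in it. It rests there by its weight (0.6 kg) and must not be lifted.
- stem_red (a point): Top of the red handle's hub on its vertical turning axis, 72 mm above the bench; axes are the box's. The valves stand at x = 30 mm of the box, y = -177.5 and -77.5 mm; which is red varies. A copper pipe and brass body lie along the box's x under each handle, up to 45 mm high.
- handle_red (a joint): Angle of the red handle, rad: 0 = open, pointing from the stem to the box's -x (along the pipe); 1.571 = fully shut at its stop, pointing to the box's +y. Turns clockwise seen from above as it shuts. Starts at 0 to 0.3. Takes about 0.12 N m and stays where left.
- tip_red (a point): End of the red handle, 65 mm from the stem's axis, half-way up the handle (62 mm above the bench). The handle is a bar 14 mm wide and 20 mm high, its underside 52 mm and its top 72 mm above the bench, with a hub of radius 11 mm.
- stem_blue (a point): The same point of the other valve, which has the blue handle.
- tip_blue (a point): End of the blue handle, the same shape as the red; it points roughly to the box's -x (within 0.3 rad, as the red one does). It must stay as it is.
- mug_mid (a point): Blue mug standing loose, radius 38 mm, 85 mm high, with a handle at its +y; point on its axis half-way up. Leave alone.
- candlestick_mid (a point): Brass candlestick standing loose, foot radius 36 mm, 78 mm high; point on its axis half-way up. Leave alone.
- jar_mid (a point): Amber glass jar standing loose, radius 30 mm, 75 mm high; point on its axis half-way up. Leave alone.

How it is judged:
By the outcome, as a careful person would: the job done as asked, in the order asked, and still so for the second after the job is handed in, with the robot touching nothing.
It also fails if it takes over 48 s, if anything falls off the work surface, if the arm or the gripper's body presses on something with over 40 N, if the wrist force passes 120 N, or if a joint passes its speed limit or range.

## Working session

There is one attempt and no reset: what is moved stays moved. The work goes in short steps, Python scripts to look and compute and a tool call to move; the robot and the scene stay as the last step left them, time stands still between calls to the robot, and variables do not carry over. Pictures are saved under pics/ and viewed, and the job is handed in when it is done.

Besides the shell and the picture viewer there is one more tool, called as a command line: name --argument value ..., lists and objects as JSON in quotes. move_arm: Moves the arm, as the interface text tells. Its arguments: {"type":"object","properties":{"motion":{"type":"array","items":{"type":"number"}}},"required":["motion"]}

```bash
mkdir -p pics; python3 - <<'E'
from station import r, imaging
import cv2
s=r.sense(); print(s)
for n in ("scene","top","wrist"):
    cv2.imwrite(f"pics/{n}0.png",imaging.capture(n)); print(n,imaging.camera_params(n))
E
```

```text
{'time_s': 0.0, 'joints': array([ 8.17951857e+01,  2.20911522e+01,  3.80487598e-01, -2.82089514e-02,
       -6.84122498e+01, -1.48160834e+01]), 'joint_velocities': array([ 0.08165163, -0.05096362,  0.0813323 ,  0.02939509,  0.08340375,
       -0.05729682]), 'effort': array([-8.45358154e-04, -3.90665209e+01,  1.87402010e+01,  4.21969414e+00,
        1.09191769e-02, -1.94435911e-04]), 'tcp_pos': array([0.24417229, 0.57467672, 0.22146235]), 'ee_rot': array([[ 9.20291273e-01, -3.91233175e-01, -7.59266376e-04],
       [-3.91233897e-01, -9.20288978e-01, -2.05792423e-03],
       [ 1.06383753e-04,  2.19094045e-03, -9.99997594e-01]]), 'wrist_force': array([-0.45917174, -0.31646724, -0.71622006]), 'moment': array([-0.01022607, -0.00049636,  0.05629672]), 'gripper_width': 1.0007198867883282}
scene {'intrinsics': array([[362.96175108,   0.        , 254.59847002],
       [  0.        , 362.96175108, 190.61866163],
       [  0.        ,   0.        ,   1.        ]]), 'k1': -0.07817322756307309, 'world_from_camera': array([[-0.15851029,  0.81091709, -0.56328319,  1.07685715],
       [ 0.98733857,  
[... 403 characters left out ...]
39, -0.99801212,  0.06050607,  0.52402177],
       [-0.99910937, -0.0199054 , -0.03720532,  0.01024228],
       [ 0.03833576, -0.05979624, -0.9974742 ,  0.85499494],
       [ 0.        ,  0.        ,  0.        ,  1.        ]])}
wrist {'intrinsics': array([[278.47934229,   0.        , 257.67148546],
       [  0.        , 278.47934229, 194.41191027],
       [  0.        ,   0.        ,   1.        ]]), 'k1': -0.006716796947223616, 'world_from_camera': array([[-0.39141133, -0.87634199, -0.28075237,  0.32209661],
       [-0.92021508,  0.37313854,  0.11820251,  0.54168678],
       [ 0.00117371,  0.30461836, -0.95247377,  0.38441468],
       [ 0.        ,  0.        ,  0.        ,  1.        ]])}
```

View pics/top0.png

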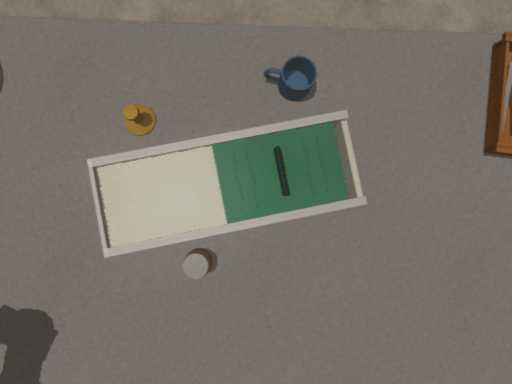

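View pics/scene0.png

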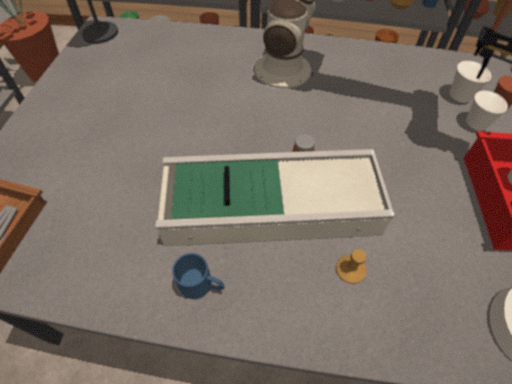

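View pics/wrist0.png

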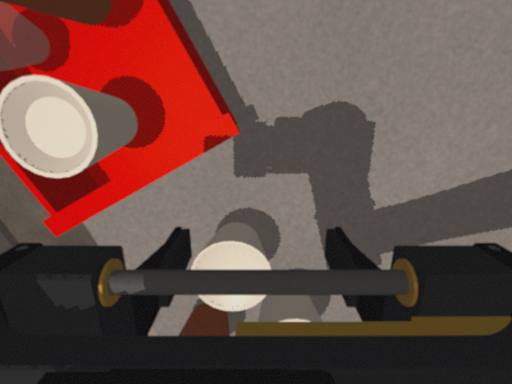

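The top view shows the box with the -y half (green, rib at about (281,171)) to the right. The mug is at (297,78), the candlestick at (138,118) and the jar at (197,263). I'll enlarge it for corner positions.

```bash
python3 - <<'E'
import cv2
a=cv2.imread("pics/top0.png")
c=a[100:270,75:235];cv2.imwrite("pics/cl.png",cv2.resize(c,None,fx=3.5,fy=3.5,interpolation=cv2.INTER_CUBIC))
c=a[50:220,210:380];cv2.imwrite("pics/cr.png",cv2.resize(c,None,fx=3.5,fy=3.5,interpolation=cv2.INTER_CUBIC))
E
```

```text
(no output)
```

View pics/cl.png

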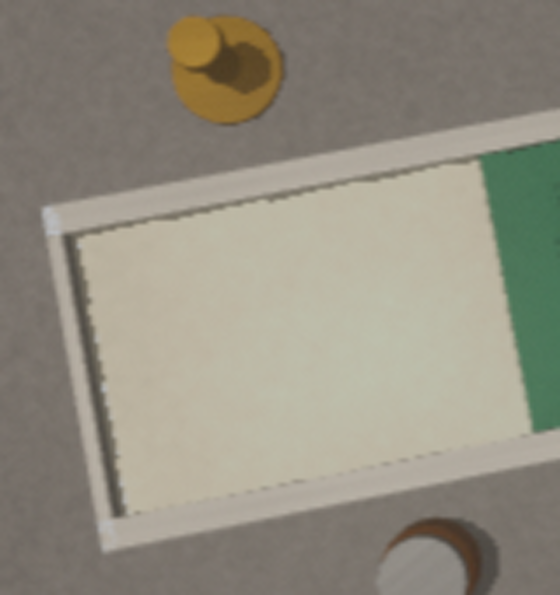

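View pics/cr.png

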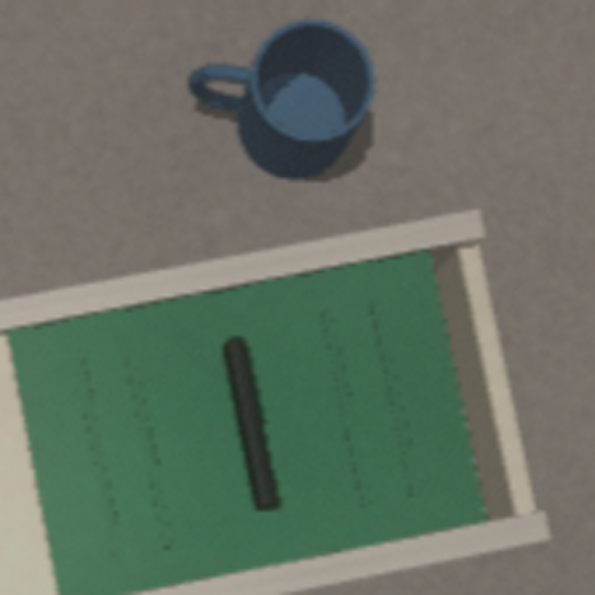

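```bash
cat > h.py <<'E'
import numpy as np, cv2
from station import imaging, r
from scipy.optimize import least_squares
def ray(name,uv,z,P=None):
    P=P or imaging.camera_params(name); K=P["intrinsics"]
    p=cv2.undistortPoints(np.array([[uv]],float),K,np.array([P["k1"],0,0,0.]))[0,0]
    T=P["world_from_camera"]; d=T[:3,:3]@[p[0],p[1],1]; o=T[:3,3]
    return o+d*(z-o[2])/d[2]
E
python3 - <<'E'
from h import *
uv=[(87.3,159.4),(104.7,257.4),(347.4,110.3),(366.9,204)]
loc=np.array([[.1,.27],[-.1,.27],[.1,-.27],[-.1,-.27]])
W=np.array([ray("top",u,.096)[:2] for u in uv]);print(W)
def R(t):return np.array([[np.cos(t),-np.sin(t)],[np.sin(t),np.cos(t)]])
f=lambda p:(loc@R(p[2]).T+p[:2]-W).ravel()
s=least_squares(f,[.5,0,0]);print(s.x,s.fun)
p=s.x
def box(w): return R(p[2]).T@(np.array(w)[:2]-p[:2])
t=lambda u:(u[0]/3.5+210,u[1]/3.5+50)
for n,u,z in [("ribtop",(235,338),.116),("ribbot",(266,510),.116),("ribmid",(251,424),.116),("edge",(432,250),.088),("edge",(487,520),.088)]:
    w=ray("top",t(u),z);print(n,w,box(w))
for n,u,z in [("mug",(314,80),.085)]:
    w=ray("top",t(u),z);print(n,w,box(w))
t=lambda u:(u[0]/3.5+75,u[1]/3.5+100)
for n,u,z in [("jar",(423,582),.075),("candlefoot",(228,70),.01)]:
    w=ray("top",t(u),z);print(n,w,box(w))
E
```

```text
[[ 0.60986073  0.3199211 ]
 [ 0.41553753  0.27742673]
 [ 0.72447375 -0.20763682]
 [ 0.53046545 -0.24863404]]
[0.57008437 0.03526924 0.21417995] [ 0.00055126  0.00043354 -0.00055573  0.00041867  0.00071319  0.00032991
 -0.00070871 -0.00118212]
ribtop [ 0.64180913 -0.06020218  0.116     ] [ 0.04979384 -0.10853483]
ribbot [ 0.54382283 -0.07924346  0.116     ] [-0.05000073 -0.10631442]
ribmid [ 0.59265215 -0.07004394  0.116     ] [-0.00033178 -0.10770358]
edge [ 0.70215462 -0.18045192  0.088     ] [ 0.08320187 -0.23886318]
edge [ 0.54110582 -0.21414363  0.088     ] [-0.08132817 -0.23755477]
mug [ 0.80482027 -0.10875312  0.085     ] [ 0.19876102 -0.19062382]
jar [0.3965763  0.09985266 0.075     ] [-0.15581662  0.09998623]
candlefoot [0.7118657  0.24159012 0.01      ] [0.18239449 0.17147157]
```

```bash
cat >> h.py <<'E'
from scipy.spatial.transform import Rotation as Rn
BX,BY,YAW=0.57008,0.03527,0.21418
def b2w(x,y):
    c,s=np.cos(YAW),np.sin(YAW); return np.array([BX+c*x-s*y,BY+s*x+c*y])
def w2b(w):
    c,s=np.cos(YAW),np.sin(YAW); d=np.array(w)[:2]-[BX,BY]; return np.array([c*d[0]+s*d[1],-s*d[0]+c*d[1]])
c,s=np.cos(YAW),np.sin(YAW)
# tool x = -box y, tool y = -box x, z down
RT=np.array([[s,-c,0],[-c,-s,0],[0,0,-1.]])
def row(x,y,z,s=None):
    s=s or r.sense(); R=s["ee_rot"]
    d=R.T@(np.r_[b2w(x,y),z]-s["tcp_pos"])/.04
    w=Rn.from_matrix(R.T@RT).as_rotvec(degrees=True)/5
    return np.round(np.r_[d,w],2).tolist()
def st():
    s=r.sense(); print(round(s["time_s"],2),"box",w2b(s["tcp_pos"]).round(4),"z",s["tcp_pos"][2].round(4),"F",s["wrist_force"].round(1),"g",round(s["gripper_width"],2),s["joints"].round(0)); return s
E
python3 - <<'E'
from h import *
s=st();print(row(0,-.15,.25,s))
E
```

```text
0.15 box [-0.2037  0.5965] z 0.2217 F [-0.1 -0.9 -0.6] g 1.0 [ 82.  22.   0.  -0. -68. -15.]
[14.94, 12.29, -0.68, 0.02, -0.01, 10.94]
```

move_arm --motion '[0,0,-0.7,0,0,0,1,0.8,0.6,-0.7,0,0,0.6,1,1.6,1.2,-0.7,0,0,1.2,1,2.4,2.0,-0.7,0,0,1.8,1,3.2,2.6,-0.7,0,0,2.4,1,4.0,3.3,-0.7,0,0,3.0,1,4.8,3.95,-0.7,0,0,3.6,1,5.6,4.6,-0.7,0,0,4.2,1,6.4,5.3,-0.7,0,0,4.8,1,7.2,5.9,-0.7,0,0,5.4,1,8.0,6.6,-0.7,0,0,6.0,1,8.8,7.2,-0.7,0,0,6.6,1,9.6,7.9,-0.7,0,0,7.2,1,10.4,8.6,-0.7,0,0,7.8,1,11.2,9.2,-0.7,0,0,8.4,1,12.0,9.9,-0.7,0,0,9.0,1,12.8,10.5,-0.7,0,0,9.6,1,13.6,11.2,-0.7,0,0,10.2,1,14.4,11.85,-0.7,0,0,10.94,1,14.94,12.29,-0.7,0,0,10.94,1]'

```text
time_s: 1.82
tcp_pos: [0.6027, -0.1146, 0.2499]
ee_rot: [[0.208, -0.978, -0.001], [-0.978, -0.208, -0.002], [0.002, 0.002, -1.0]]
wrist_force: [-0.1, 0.4, -0.3]
gripper_width: 0.006
```

```bash
python3 - <<'E'
from h import *
s=st();print(row(0,-.145,.094,s))
cv2.imwrite("pics/w1.png",imaging.capture("wrist"))
E
```

```text
1.82 box [ 0.     -0.1533] z 0.2499 F [-0.1  0.4 -0.3] g 0.01 [  4.  20.   1.   0. -71.   8.]
[-0.21, -0.01, 3.9, 0.02, -0.02, -0.05]
```

View pics/w1.png

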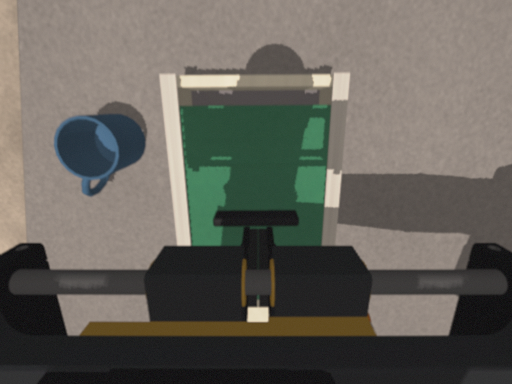

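```bash
python3 - <<'E'
from h import *
for u in [(216,212),(298,212),(257,212),(257,224)]:
    print(w2b(ray("wrist",u,.116)))
print(w2b(ray("wrist",(258,105),.088)),imaging.camera_params("wrist")["world_from_camera"])
print(w2b(ray("wrist",(161,75),.096)),w2b(ray("wrist",(349,73),.096)))
E
```

```text
[ 0.04851063 -0.12622053]
[-0.0448544  -0.12563588]
[ 0.00184069 -0.1259314 ]
[ 0.00193432 -0.11110094]
[ 1.4167184e-05 -2.4208202e-01] [[-0.97832091 -0.19690675 -0.06415556  0.62217878]
 [-0.20708722  0.93278834  0.29499289 -0.19974934]
 [ 0.00175747  0.30188351 -0.9533432   0.41219259]
 [ 0.          0.          0.          1.        ]]
[ 0.10172024 -0.27272543] [-0.09558145 -0.27359009]
```

move_arm --motion '[-0.1,0,0.9,0,0,0,1,-0.2,0,1.8,0,0,0,1,-0.2,0,2.7,0,0,0,1,-0.2,0,3.4,0,0,0,1,-0.2,0,3.7,0,0,0,1,-0.2,0,3.83,0,0,0,1,-0.2,0,3.83,0,0,0,1]'

```text
time_s: 2.45
tcp_pos: [0.6016, -0.1102, 0.0944]
ee_rot: [[0.207, -0.978, -0.004], [-0.978, -0.207, -0.004], [0.003, 0.005, -1.0]]
wrist_force: [0.1, -0.3, -1.0]
gripper_width: 0.008
```

```bash
python3 - <<'E'
from h import *
s=st();print(row(0,.095,.097,s))
E
```

```text
2.45 box [-1.000e-04 -1.489e-01] z 0.0944 F [ 0.1 -0.3 -1. ] g 0.01 [  5.  27. -11.   0. -52.   7.]
[-6.1, 0.03, -0.08, 0.06, -0.03, -0.06]
```

move_arm --motion '[-0.2,0,-0.08,0,0,0,1,-0.5,0,-0.08,0,0,0,1,-0.7,0.03,-0.08,0,0,0,1,-1.0,0.03,-0.08,0,0,0,1,-1.3,0.03,-0.08,0,0,0,1,-1.6,0.03,-0.08,0,0,0,1,-1.9,0.03,-0.08,0,0,0,1,-2.2,0.03,-0.08,0,0,0,1,-2.5,0.03,-0.08,0,0,0,1,-2.8,0.03,-0.08,0,0,0,1,-3.1,0.03,-0.08,0,0,0,1,-3.4,0.03,-0.08,0,0,0,1,-3.7,0.03,-0.08,0,0,0,1,-4.0,0.03,-0.08,0,0,0,1,-4.3,0.03,-0.08,0,0,0,1,-4.6,0.03,-0.08,0,0,0,1,-4.9,0.03,-0.08,0,0,0,1,-5.2,0.03,-0.08,0,0,0,1,-5.5,0.03,-0.08,0,0,0,1,-5.7,0.03,-0.08,0,0,0,1]'

```text
time_s: 4.12
tcp_pos: [0.5523, 0.1139, 0.0966]
ee_rot: [[0.208, -0.978, -0.006], [-0.978, -0.208, -0.004], [0.003, 0.006, -1.0]]
wrist_force: [-1.5, -2.8, 0.4]
gripper_width: 0.005
```

```bash
python3 - <<'E'
from h import *
s=st();print(row(0,.112,.097,s))
cv2.imwrite("pics/t2.png",imaging.capture("top"))
E
```

```text
4.12 box [-0.0006  0.0806] z 0.0966 F [-1.5 -2.8  0.4] g 0.0 [ 28.  23. -18.   0. -49. -16.]
[-0.78, -0.01, -0.01, 0.07, -0.03, -0.05]
```

View pics/t2.png

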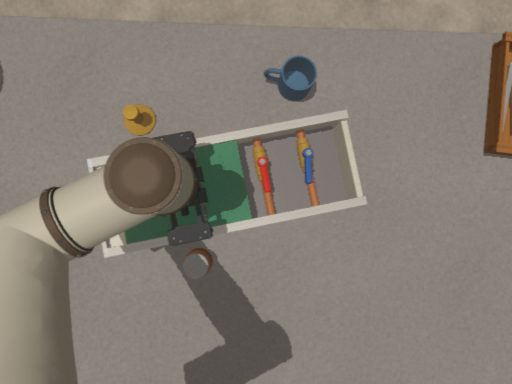

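The cover is sliding. The red valve is the +y one, with its handle from (262,160) to (268,190). I'll push on to the end stop.

move_arm --motion '[-0.2,0,0,0,0,0,1,-0.35,0,0,0,0,0,1,-0.5,0,0,0,0,0,1,-0.6,0,0,0,0,0,1,-0.7,0,0,0,0,0,1,-0.75,0,0,0,0,0,1,-0.8,0,0,0,0,0,1,-0.85,0,0,0,0,0,1,-0.85,0,0,0,0,0,1]'

```text
time_s: 4.92
tcp_pos: [0.5467, 0.144, 0.0967]
ee_rot: [[0.209, -0.978, -0.004], [-0.978, -0.209, -0.01], [0.009, 0.006, -1.0]]
wrist_force: [8.3, -18.3, -0.4]
gripper_width: 0.005
```

```bash
python3 - <<'E'
from h import *
s=st()
E
```

```text
4.92 box [0.0002 0.1113] z 0.0967 F [  8.3 -18.3  -0.4] g 0.01 [ 31.  23. -17.   0. -50. -20.]
```

move_arm --motion '[0.3,0,0,0,0,0,1,0.6,0,-0.2,0,0,0,1,0.8,0,-1,0,0,0,1,1.0,0,-1.9,0,0,0,1,1.5,0,-2.6,0,0,0,1,1.5,0,-2.6,0,0,0,1]'

```text
time_s: 5.42
tcp_pos: [0.564, 0.0858, 0.2092]
ee_rot: [[0.208, -0.978, 0.01], [-0.978, -0.208, -0.005], [0.007, -0.009, -1.0]]
wrist_force: [1.3, 0.2, 0.5]
gripper_width: 0.007
```

```bash
python3 - <<'E'
from h import *
s=st()
a=imaging.capture("top");b=imaging.capture("wrist");cv2.imwrite("pics/w3.png",b)
c=a[90:250,80:380];cv2.imwrite("pics/t3.png",cv2.resize(c,None,fx=2.6,fy=2.6,interpolation=cv2.INTER_CUBIC))
E
```

```text
5.42 box [0.0048 0.0507] z 0.2092 F [1.3 0.2 0.5] g 0.01 [ 25.  17.  -9.   1. -63. -13.]
```

View pics/t3.png

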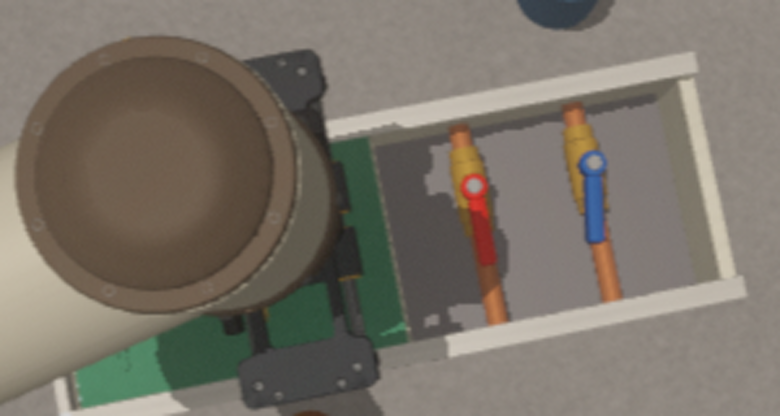

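View pics/w3.png

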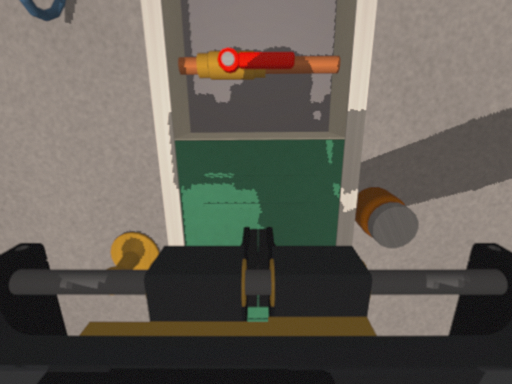

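```bash
python3 - <<'E'
from h import *
t=lambda u:(u[0]/2.6+80,u[1]/2.6+90)
P={}
for n,u,z in [("rs",(474,186),.072),("rt",(486,264),.072),("bs",(594,162),.072),("bt",(596,243),.072),("edge",(375,140),.088),("edge",(407,335),.088)]:
    P[n]=w2b(ray("top",t(u),z));print(n,P[n].round(4))
for k in "rb":
    d=P[k+"t"]-P[k+"s"];print(k,np.arctan2(d[1],-d[0]))
# path
def fc(th,rho,gap=0):
    d=np.array([-np.cos(th),np.sin(th)]);n=np.array([np.sin(th),np.cos(th)])
    h=.0095*abs(np.cos(th))+.015*abs(np.sin(th))
    return np.array([.03,-.0775])+rho*d-n*(.007+h+gap)
for th in np.arange(0,1.8,.15):print(th.round(2),fc(th,.05).round(4))
E
```

```text
rs [ 0.0305 -0.0769]
rt [-0.0335 -0.074 ]
bs [ 0.0311 -0.1772]
bt [-0.0342 -0.1653]
edge [ 0.0799 -0.0055]
edge [-0.0766 -0.0007]
r 0.04546513361780081
b 0.1803724761665505
0.0 [-0.02  -0.094]
0.15 [-0.0222 -0.0885]
0.3 [-0.0238 -0.0823]
0.45 [-0.0246 -0.0756]
0.6 [-0.0244 -0.0685]
0.75 [-0.0231 -0.0611]
0.9 [-0.0204 -0.0537]
1.05 [-0.0163 -0.0464]
1.2 [-0.0109 -0.0397]
1.35 [-0.0041 -0.0339]
1.5 [ 0.0039 -0.0292]
1.65 [ 0.0113 -0.0259]
```

```bash
python3 - <<'E'
from h import *
s=st();print(row(-.02,-.12,.12,s))
E
```

```text
5.52 box [0.0015 0.0521] z 0.2033 F [ 0.4  1.7 -1.1] g 0.0 [ 25.  17. -10.   0. -63. -14.]
[4.29, 0.51, 2.11, 0.02, -0.07, -0.06]
```

move_arm --motion '[0.7,0.1,0,0,0,0,1,1.5,0.2,0,0,0,0,1,2.3,0.3,0,0,0,0,1,3.1,0.4,0.3,0,0,0,1,3.8,0.5,0.8,0,0,0,1,4.2,0.51,1.5,0,0,0,1,4.29,0.51,2.1,0,0,0,1,4.29,0.51,2.1,0,0,0,1,4.29,0.51,2.1,0,0,0,1]'

```text
time_s: 6.27
tcp_pos: [0.5749, -0.0861, 0.1186]
ee_rot: [[0.207, -0.978, -0.005], [-0.978, -0.207, -0.007], [0.006, 0.006, -1.0]]
wrist_force: [0.8, 0.4, 0.3]
gripper_width: 0.009
```

```bash
python3 - <<'E'
from h import *
s=st();print(row(-.02,-.12,.057,s))
cv2.imwrite("pics/s4.png",imaging.capture("scene")[130:290,120:420].repeat(2,0).repeat(2,1))
E
```

```text
6.27 box [-0.0211 -0.1196] z 0.1186 F [0.8 0.4 0.3] g 0.01 [  8.  23. -14.   0. -53.   4.]
[0.0, -0.04, 1.54, 0.07, -0.07, -0.06]
```

View pics/s4.png

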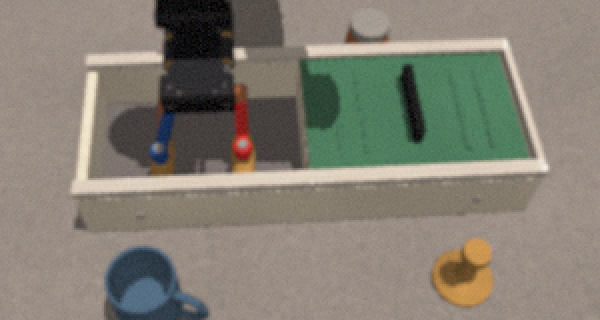

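The cover is fully parked and the gripper hovers between the blue handle (160,150) and the red handle (242,145). Next I lower it.

move_arm --motion '[0,0,0.4,0,0,0,1,0,0,0.8,0,0,0,1,0,0,1.2,0,0,0,1,0,0,1.5,0,0,0,1,0,0,1.5,0,0,0,1,0,0,1.5,0,0,0,1]'

```text
time_s: 6.82
tcp_pos: [0.5773, -0.0852, 0.0617]
ee_rot: [[0.21, -0.978, 0.001], [-0.978, -0.21, -0.007], [0.007, 0.0, -1.0]]
wrist_force: [0.5, -0.1, 0.3]
gripper_width: 0.012
```

```bash
python3 - <<'E'
from h import *
s=st()
def fc(th,rho,gap=0):
    d=np.array([-np.cos(th),np.sin(th)]);n=np.array([np.sin(th),np.cos(th)])
    h=.0095*abs(np.cos(th))+.015*abs(np.sin(th))
    return np.array([.03,-.0775])+rho*d-n*(.007+h+gap)
for th in np.arange(0,1.75,.1):print(th.round(2),row(*fc(th,.05-.004*th/1.57),.057,s))
E
```

```text
6.82 box [-0.0186 -0.1192] z 0.0617 F [ 0.5 -0.1  0.3] g 0.01 [  8.  27. -17.   1. -45.   4.]
0.0 [-0.63, 0.04, 0.11, 0.0, -0.08, -0.03]
0.1 [-0.72, 0.07, 0.11, 0.0, -0.08, -0.03]
0.2 [-0.82, 0.1, 0.11, 0.0, -0.08, -0.03]
0.3 [-0.92, 0.12, 0.11, 0.0, -0.08, -0.03]
0.4 [-1.02, 0.13, 0.11, 0.0, -0.08, -0.03]
0.5 [-1.13, 0.13, 0.11, 0.0, -0.08, -0.03]
0.6 [-1.25, 0.12, 0.11, 0.0, -0.08, -0.03]
0.7 [-1.36, 0.1, 0.11, 0.0, -0.08, -0.03]
0.8 [-1.48, 0.06, 0.11, 0.0, -0.08, -0.03]
0.9 [-1.59, 0.01, 0.11, 0.0, -0.08, -0.03]
1.0 [-1.71, -0.05, 0.11, 0.0, -0.08, -0.03]
1.1 [-1.82, -0.12, 0.11, 0.0, -0.08, -0.03]
1.2 [-1.92, -0.21, 0.1, 0.0, -0.08, -0.03]
1.3 [-2.01, -0.32, 0.1, 0.0, -0.08, -0.03]
1.4 [-2.09, -0.43, 0.1, 0.0, -0.08, -0.03]
1.5 [-2.16, -0.56, 0.1, 0.0, -0.08, -0.03]
1.6 [-2.21, -0.69, 0.1, 0.0, -0.08, -0.03]
1.7 [-2.25, -0.78, 0.1, 0.0, -0.08, -0.03]
```

move_arm --motion '[-0.2,0.02,0.11,0,0,0,1,-0.4,0.04,0.11,0,0,0,1,-0.63,0.04,0.11,0,0,0,1,-0.72,0.07,0.11,0,0,0,1,-0.82,0.1,0.11,0,0,0,1,-0.92,0.12,0.11,0,0,0,1,-1.02,0.13,0.11,0,0,0,1,-1.13,0.13,0.11,0,0,0,1,-1.25,0.12,0.11,0,0,0,1,-1.36,0.1,0.11,0,0,0,1,-1.48,0.06,0.11,0,0,0,1,-1.59,0.01,0.11,0,0,0,1,-1.71,-0.05,0.11,0,0,0,1,-1.82,-0.12,0.1,0,0,0,1,-1.92,-0.21,0.1,0,0,0,1]'

```text
time_s: 8.07
tcp_pos: [0.5688, -0.0079, 0.0569]
ee_rot: [[0.21, -0.978, -0.001], [-0.978, -0.21, -0.007], [0.007, 0.002, -1.0]]
wrist_force: [-0.6, -1.6, 0.7]
gripper_width: 0.006
```

```bash
python3 - <<'E'
from h import *
s=st()
for x,y in [(-.0109,-.040),(-.004,-.036),(.003,-.0325),(.0075,-.032),(.0115,-.031)]: print(row(x,y,.057,s))
cv2.imwrite("pics/s5.png",imaging.capture("scene")[130:290,120:420].repeat(2,0).repeat(2,1))
E
```

```text
8.07 box [-0.0104 -0.0419] z 0.0569 F [-0.6 -1.6  0.7] g 0.01 [ 16.  27. -20.   1. -44.  -4.]
[-0.05, 0.01, -0.0, 0.02, -0.08, -0.03]
[-0.15, -0.16, -0.0, 0.02, -0.08, -0.03]
[-0.24, -0.34, -0.01, 0.02, -0.08, -0.03]
[-0.25, -0.45, -0.01, 0.02, -0.08, -0.03]
[-0.27, -0.55, -0.01, 0.02, -0.08, -0.03]
```

View pics/s5.png

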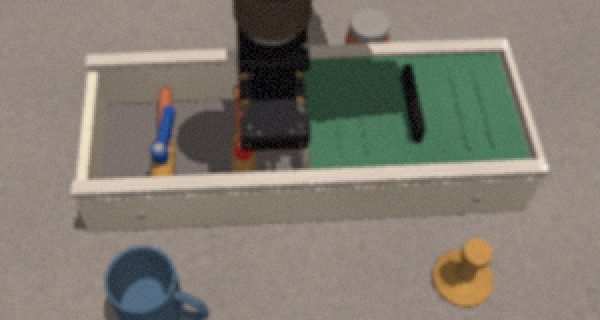

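The red handle is going round and the blue one hasn't moved. I'll finish the turn to the stop.

move_arm --motion '[-0.08,-0.05,0,0,0,0,1,-0.15,-0.16,0,0,0,0,1,-0.2,-0.25,0,0,0,0,1,-0.23,-0.34,0,0,0,0,1,-0.24,-0.4,0,0,0,0,1,-0.25,-0.46,0,0,0,0,1,-0.26,-0.52,0,0,0,0,1,-0.26,-0.57,0,0,0,0,1,-0.26,-0.57,0,0,0,0,1]'

```text
time_s: 8.87
tcp_pos: [0.5901, 0.0081, 0.0567]
ee_rot: [[0.211, -0.978, 0.001], [-0.978, -0.211, -0.007], [0.007, 0.001, -1.0]]
wrist_force: [-1.3, 0.5, -0.8]
gripper_width: 0.0
```

```bash
python3 - <<'E'
from h import *
s=st()
E
```

```text
8.87 box [ 0.0138 -0.0308] z 0.0567 F [-1.3  0.5 -0.8] g 0.0 [ 17.  28. -16.   1. -45.  -5.]
```

move_arm --motion '[0,-0.05,0,0,0,0,1,0,-0.1,0,0,0,0,1,0,-0.15,0,0,0,0,1,0,-0.15,0,0,0,0,1]'

```text
time_s: 9.2
tcp_pos: [0.5924, 0.0086, 0.0563]
ee_rot: [[0.21, -0.978, -0.008], [-0.978, -0.21, -0.008], [0.007, 0.009, -1.0]]
wrist_force: [-10.2, 1.0, 5.8]
gripper_width: 0.006
```

```bash
python3 - <<'E'
from h import *
s=st()
cv2.imwrite("pics/s6.png",cv2.resize(imaging.capture("scene")[160:230,200:300],None,fx=6,fy=6,interpolation=cv2.INTER_CUBIC))
E
```

```text
9.2 box [ 0.0161 -0.0309] z 0.0563 F [-10.2   1.    5.8] g 0.01 [ 17.  29. -16.   0. -46.  -5.]
```

View pics/s6.png

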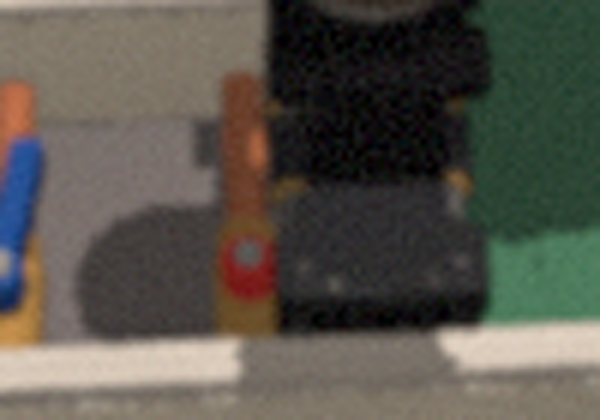

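move_arm --motion '[0,-0.05,0,0,0,0,1,0,-0.1,0,0,0,0,1,0,-0.1,0,0,0,0,1]'

```text
time_s: 9.5
tcp_pos: [0.5924, 0.0085, 0.0561]
ee_rot: [[0.209, -0.978, -0.017], [-0.978, -0.209, -0.01], [0.006, 0.018, -1.0]]
wrist_force: [-10.1, 0.7, 6.8]
gripper_width: 0.005
```

```bash
python3 - <<'E'
from h import *
s=st()
E
```

```text
9.5 box [ 0.0161 -0.0309] z 0.0561 F [-10.1   0.7   6.8] g 0.0 [ 17.  29. -15.   0. -47.  -5.]
```

move_arm --motion '[0,0.2,0,0,0,0,1,0.1,0.5,0,0,0,0,1,0.2,0.7,-0.3,0,0,0,1,0.2,0.7,-1.1,0,0,0,1,0.2,0.7,-2,0,0,0,1,0.2,0.7,-3,0,0,0,1,-0.6,0.7,-4,0,0,0,1,-1.5,0.7,-4,0,0,0,1,-2.4,0.7,-4,0,0,0,1,-3.3,0.7,-4,0,0,0,1,-3.5,0.7,-4,0,0,0,1,-3.5,0.7,-4,0,0,0,1]'

```text
time_s: 10.5
tcp_pos: [0.539, 0.1435, 0.2165]
ee_rot: [[0.213, -0.977, -0.013], [-0.977, -0.213, -0.009], [0.006, 0.015, -1.0]]
wrist_force: [0.1, -0.2, -0.5]
gripper_width: 0.004
```

```bash
python3 - <<'E'
from h import *
s=st()
a=imaging.capture("top")
c=a[90:250,200:380];cv2.imwrite("pics/t7.png",cv2.resize(c,None,fx=3.5,fy=3.5,interpolation=cv2.INTER_CUBIC))
cv2.imwrite("pics/s7.png",imaging.capture("scene"))
E
```

```text
10.5 box [-0.0074  0.1123] z 0.2165 F [ 0.1 -0.2 -0.5] g 0.0 [ 32.  16.  -9.   0. -66. -19.]
```

View pics/t7.png

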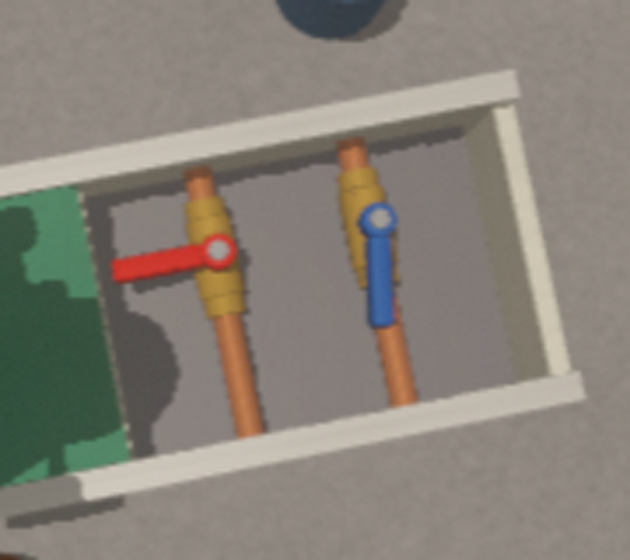

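View pics/s7.png

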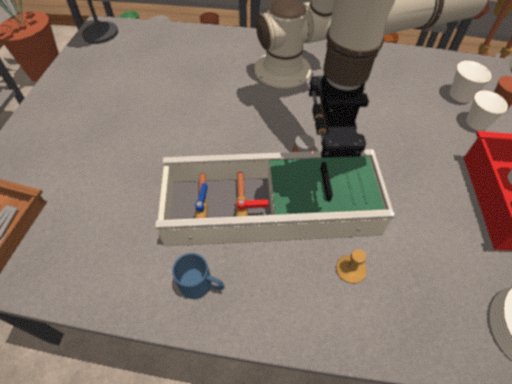

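```bash
python3 - <<'E'
from h import *
t=lambda u:(u[0]/3.5+200,u[1]/3.5+90)
P={}
for n,u,z in [("rs",(219,250),.072),("rt",(114,271),.072),("bs",(379,218),.072),("bt",(381,326),.072),("e1",(80,190),.088),("e2",(130,460),.088)]:
    P[n]=w2b(ray("top",t(u),z));print(n,P[n].round(4))
for k in "rb":
    d=P[k+"t"]-P[k+"s"];print(k,np.arctan2(d[1],-d[0]))
E
```

```text
rs [ 0.0306 -0.0775]
rt [ 0.0302 -0.013 ]
bs [ 0.0312 -0.1769]
bt [-0.0334 -0.1647]
e1 [ 0.0796 -0.0026]
e2 [-0.082  -0.0009]
r 1.5649608980601148
b 0.18651176189444788
```

move_arm --motion '[0,0,-0.5,0,0,0,1,0,0,-1,0,0,0,1,0,0,-1,0,0,0,1,0,0,-1,0,0,0,1]'

```text
time_s: 10.93
tcp_pos: [0.5406, 0.1402, 0.2571]
ee_rot: [[0.207, -0.978, -0.012], [-0.978, -0.207, -0.008], [0.006, 0.014, -1.0]]
wrist_force: [0.0, -0.6, -0.6]
gripper_width: 0.007
```

```bash
python3 - <<'E'
from h import *
s=st()
cv2.imwrite("pics/t8.png",imaging.capture("top"))
print(r.finish_job())
E
```

```text
10.93 box [-0.0065  0.1088] z 0.2571 F [ 0.  -0.6 -0.6] g 0.01 [ 31.  15.  -5.   0. -71. -19.]
the job is handed in; nothing more can be done
None
```

View pics/t8.png

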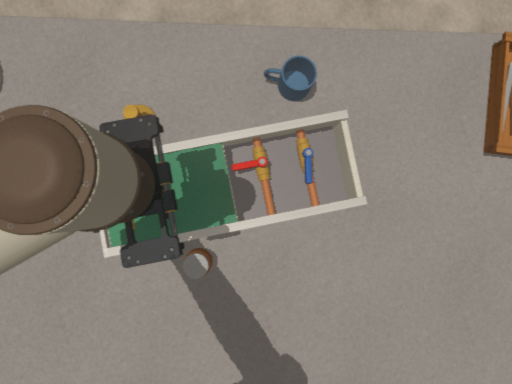

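The rinse water is shut off: the green cover is fully open and the red handle is turned a quarter turn clockwise to its stop. I handed the job in at about 11 s of the 48 s allowed.

- **Cover:** I pushed it by its rib with closed fingertips until the end stop resisted with about 20 N. The cover's edge measured at y ≈ -1 to -3 mm of the box, where fully open is -3 mm.
- **Red handle:** I pushed it until it stopped moving, with about 10 N on the wrist. The top picture gives 1.565 rad against 1.571 for fully shut, which is within how well I can read it. It took about 8 mm more push than I had worked out, probably because the fingertips are narrower than I assumed.
- **Blue handle:** It measured 0.18 rad before and 0.19 rad after, so it did not move.
- **Mug, candlestick and jar:** In the last top picture they stand where they started. The candlestick was partly hidden by the gripper there, but the scene picture just before showed it in place.
- **Arm:** It ended clear, with the fingertips 0.26 m above the bench and the wrist force near zero.

No checks failed.

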